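Find the high spot of a bent ice-shaver handwheel with a dial gauge

ROBOT

A 6-joint arm with a two-finger parallel gripper is mounted at the origin on the work surface. World frame = base frame: x ahead of the robot, y to its left, z up, the work surface at z = 0. Lengths are in m, angles in rad, forces in N, time in s.
With the tool pointing down it reaches from about 0.15 to 0.775 m from the base axis. Payload 6.1 kg.
Tool frame: the origin (TCP) lies at the very end of the fingers, on their centre line; the grasp point (between the pads) lies 19 mm behind it; z points along the fingers, y is the line along which they close (so a half turn about z gives the same grasp; the last joint's range is limited). The gripper opens to 85 mm and grips with 20 to 120 N. Pads are 22 mm wide; open, the fingers measure 114 mm over their backs; the gripper's body (76 mm by 85 mm) begins 54 mm behind the grasp point. The pads swing forward as they close: fully open they stand 13 mm farther back than shut.
Start: joints at [-1.219, 0.126, -0.04, 1.405, 0, 1.571], TCP at [0.181, -0.493, 0.231] pointing down, gripper open.
Joint ranges: [-2.72, 2.72], [-0.95, 1.95], [-1.27, 1.35], [-1.78, 2.02], [-1.46, 1.47], [-3.14, 3.14]. Speed limits (rad/s): [2.39, 2.39, 3.01, 3.14, 3.14, 3.14].

INTERFACE

Orientations are given as a unit quaternion [x, y, z, w].
In Python, from station import arm gives the robot as it stands.
- The arm moves only by the tool carry_out, never from a script. Its argument "plan" is text: rows parted by semicolons, each of 7 numbers parted by spaces: the shift along the tool's x, y, z in cm, then the turn, a rotation vector about the tool's x, y, z in degrees, then the closure in counts, from 0 (fully open) to 255 (shut). In form: dx dy dz ax ay az grip; .... A call has exactly 8 rows; each row is the pose to reach, as a shift and turn from the pose commanded when the call began, along the tool's axes at that moment; what a row does not reach only later rows make up. A row lasts 1/10 s, in which the tool goes at most 50 mm and 8.59 degrees, less where a joint would pass 70% of its speed; a pose out of reach is approached as far as the arm can. A call with a gripper value outside its range is refused whole. The fingers move at their own pace and stop on an object; "squeeze" is the grip in N (left out, the last holds). Time passes only in rows, so rows that repeat a pose let the fingers close, or fill a call up. It gives the time, the measured TCP pose, the force, the opening and the grip force at its end, in the units of the state.
- arm.state(): the state, without advancing time (a new reading comes with each control period).
- arm.grab_frame(name): name is "scene" or "top" or "wrist"; returns a dict with "color" (384x512x3 uint8, red, green, blue), "K" (3x3 intrinsics, pixels), "cam_to_world" (4x4, takes a point from camera to world coordinates); the wrist camera has in their place "hand_eye" (4x4, takes a point from camera to tool coordinates, whose origin is the TCP and whose axes are the flange's). Camera axes: x right, y up, looking along -z (the intrinsics and any distortion apply to the point x, -y, -z); pixel columns grow to the right and rows downward; lengths in m; the calibration is good to about 2 mm. The wrist camera is an equidistant fisheye: a pixel r from the principal point sees the ray r / f radians off the axis. A picture is of the moment at which its call begins: read the wrist's pose just before it. There is no depth.
- arm.hand_in(): hands the job in; it is judged then, once.
Trained networks look in the newest picture that a camera, given by its name, has taken for a name from the list of things; names that differ only in an ending like _2 or _b are one class to them, and where a whole thing is asked for, a point or a joint stands for the part that bears it (a point fixed in the world has none). Each returns a list of dicts, best first, with "conf" (0 to 1); they miss things now and then, are a little off and sometimes report something else, mostly with a low value. They report only what shows in the picture. A call takes as long as a camera call.
- arm.spot_in(camera, name): "position" ([column, row] in pixels, amid what is visible of it).
- arm.silhouettes(camera, name): "region" (384x512 bool, what is visible of it) and "position" ([column, row] in pixels, amid what is visible of it).
The state is a dict: "time": time; "qpos": joint angles; "joint_vel": joint speeds; "tau": joint torques, N m; "ee_pos": TCP position; "tool_rot": TCP orientation; "contact_force": force on the tool from outside, world axes, zero at the start; "moment": the same for the moment, N m; "opening": opening from 0.0 (shut) to 1.0 (fully open); "gripper_force": force on a finger pad.
Only numpy, scipy, OpenCV 4.12 (cv2) and the standard library are available. Lean on these libraries where they do the work, as an engineer would, in place of code of your own. Each camera call takes 0.05 s, during which the arm holds its last target. There are 200 camera calls.

TASK

The ice shaver's red handwheel has been knocked and rubs once a turn. Slide the dial gauge in until its plunger is about half pressed in against the wheel's rim, then push the wheel lightly round through at least one full turn, with the plunger bearing on the rim throughout and never pushed to its end. Bring the rim's highest spot back under the plunger and leave it standing there, the gauge still bearing on it, without disturbing the things lying about.

Things in the scene. Friction and masses are not known exactly. Their poses are not given: they have to be found in the camera images.
- stand: Grey bench truing stand, fixed: base plate 160 x 445 x 14 mm with an upright arbor and, to one side, a guide for the dial gauge. Origin: on the table under the arbor's axis. +y points from the axis along the gauge's guide, z up. The plate reaches 110 mm from the axis on the -y side, 335 mm on the +y side.
- axis (a point): Point on the vertical arbor axis, 60 mm up, mid-height of the handwheel's rim. Rim: true outer radius 120 mm, inner 109 mm, 50 to 70 mm above the table, but bent: its highest spot stands 4 mm proud, falling away smoothly over 50 degrees either side; a lower hump elsewhere stands 2.4 mm proud. Where they lie relative to the spokes differs each time.
- handwheel: Red five-spoked handwheel lying level on the arbor, turning about point axis. Origin: on that axis at table height; x runs along the middle of one of its five equal spokes (72 degrees apart, 14 mm wide, 54 to 66 mm above the table). Hub radius 26 mm, its brass nut rising to 90 mm. The openings are clear down to the base plate (14 mm), but for the arbor's foot within 34 mm of the axis.
- arbor (a joint): Turning angle of the handwheel relative to the stand, rad, growing anticlockwise seen from above, counted on through full turns; within 0.15 of 0 at the start. At 0 the handwheel's x axis lies along the stand's. It stays where it is left (drag about 0.15 N m: 2 to 3 N pushed at 70 mm from the axis, somewhat more when turned faster).
- gauge (a joint): How far the gauge carriage has been slid in towards the arbor, m, 0 (right out) to 0.045. At 0 the extended plunger's tip is 150 mm from the axis, so it meets the true rim at about 0.030. It stays where it is left; about 8 N slides it.
- gauge_grip (a point): Centre, 92 mm above the table, of the upright black round handle of the gauge carriage: 21 mm across, from 30 to 100 mm above the table, 55 mm outward (stand's +y) of the dial's centre, 20 mm beyond the dial's edge. Grip it and slide the carriage along the stand's y.
- dial (a point): Centre of the dial gauge's white face, which looks up: gauge case 70 mm across, 48 to 72 mm above the table, with a black mark for each mm of plunger travel (a longer one every 3 mm), from 0 at the wheel side clockwise to 12.
- needle (a joint): Angle of the red needle on the dial, rad: 0.42 per mm that the plunger is pressed in. 0 with the plunger out (needle pointing at the wheel), clockwise seen from above as it is pressed, 5.04 at its end stop (12 mm). A higher spot of the rim gives a larger reading. The spring takes 0.8 N at 0, 3.2 N at the end.
- tip (a point): Foremost point of the gauge's steel plunger (ball end 6 mm across, rod 4 mm), 60 mm above the table, pointing at the axis along the stand's -y; 75 mm from the dial's centre when extended.
- crank_handle: Bystander: the wheel's unscrewed wooden crank handle, 28 mm thick, 115 mm long, lying beside the stand on the side away from the gauge; origin under the wood's threaded end.
- muffin_box: Bystander: open cardboard box of six muffins, 150 x 200 x 55 mm; origin under its centre.
- cup: Bystander: white mug, 84 mm across, 85 mm high; origin under its centre.
- tongs: Bystander: steel serving tongs lying flat, about 215 x 60 x 12 mm; origin under its middle.

How it is judged:
On the way, in this order (a step that is already met when the one before it is completed fails the run):
1. the plunger bears on the rim, pressed in about half of its travel (3.5 to 8.5 mm on the dial) (value of joint needle between 1.47 and 3.57 rad), for 0.3 s.
2. the handwheel has been turned one full turn, either way ((value of joint arbor above 6.1 rad or value of joint arbor below -6.1 rad)).
At the end, for the whole second after the job is handed in: The rim's highest spot stands under the plunger (the rim there is within about 0.6 mm of its greatest radius, that is about 13 degrees either way), the plunger still pressed in by the rim but not at its end, and the handwheel at rest (horizontal distance between tip and axis above 0.1229 m and value of joint needle between 0.2 and 4.87 rad and velocity of joint arbor between -0.05 and 0.05 rad/s); the robot touches nothing.
It fails at once if the plunger is pushed to its end stop (over 11.6 mm) (value of joint needle above 4.87 rad).
It fails at once if the wheel is turned away from its start without the plunger bearing on the rim (value of joint needle below 0.1 rad and (value of joint arbor above 0.6 rad or value of joint arbor below -0.6 rad)).
It fails at once if the handwheel is pushed harder than 30 N (contact force between any of the fingers, the arm and handwheel above 30 N).
It fails at once if the crank handle, muffin box, mug or tongs is moved (over 2 cm) (distance of any of crank_handle, muffin_box, cup, tongs from where it was at the start of the episode above 0.02 m).
It also fails if it takes over 72 s, if anything falls off the work surface, if the arm or the gripper's body presses on something with over 40 N, if the wrist force passes 120 N, or if a joint passes its speed limit or range.

## Working session

There is one attempt and no reset: what is moved stays moved. The work goes in short steps, Python scripts to look and compute and a tool call to move; the robot and the scene stay as the last step left them, time stands still between calls to the robot, and variables do not carry over. Pictures are saved under pics/ and viewed, at most 10 in all, crops included, and the job is handed in when it is done.

Besides the shell and the picture viewer there is one more tool, called after ">>>" as a command line: name --argument value ..., lists and objects as JSON in quotes. carry_out: Moves the arm, as the interface text tells. Its arguments: {"type":"object","properties":{"plan":{"type":"string"},"squeeze":{"type":"number"}},"required":["plan"]}

```bash
mkdir -p pics; cat > h.py <<'E'
import numpy as np, cv2
from station import arm
from scipy.spatial.transform import Rotation as R
def grab(n,save=None):
    f=arm.grab_frame(n)
    if save: cv2.imwrite('pics/'+save+'.png',cv2.cvtColor(f['color'],cv2.COLOR_RGB2BGR))
    return f
def ray(f,uv):
    K=f['K'];T=f['cam_to_world'];d=np.array([(uv[0]-K[0,2])/K[0,0],-(uv[1]-K[1,2])/K[1,1],-1]);return T[:3,3],T[:3,:3]@d
def atz(f,uv,z):
    o,d=ray(f,uv);return o+d*(z-o[2])/d[2]
def proj(f,p):
    T=f['cam_to_world'];c=T[:3,:3].T@(np.asarray(p)-T[:3,3]);K=f['K'];return K[0,0]*c[0]/-c[2]+K[0,2],K[1,1]*-c[1]/-c[2]+K[1,2]
E
python3 - <<'E'
from h import *
a=grab('scene','s0');b=grab('top','t0')
print(sorted(a.keys()),b['K'],b['cam_to_world'].round(3))
Z=dict(handwheel=.06,gauge_grip=.1,dial=.072,tip=.06,crank_handle=.014,muffin_box=.03,cup=.085,tongs=.006,axis=.09)
for n,z in Z.items():
  for c,f in(('top',b),('scene',a)):
    r=arm.spot_in(c,n)
    print(n,c,[(round(x['conf'],2),np.round(x['position']),atz(f,x['position'],z)[:2].round(3)) for x in r[:2]])
s=arm.state();print({k:np.round(v,3) for k,v in s.items()})
cv2.imwrite('pics/c0.png',np.hstack([cv2.imread('pics/s0.png'),cv2.imread('pics/t0.png')])[:, :][::1,::1] if 0 else cv2.resize(np.vstack([cv2.imread('pics/s0.png'),cv2.imread('pics/t0.png')]),None,fx=.78,fy=.78))
E
```

```text
['K', 'cam_to_world', 'color'] [[396.33636132   0.         251.72381911]
 [  0.         396.33636132 191.03910084]
 [  0.           0.           1.        ]] [[ 0.026  0.996 -0.082  0.372]
 [-0.999  0.024 -0.022 -0.024]
 [-0.02   0.082  0.996  1.329]
 [ 0.     0.     0.     1.   ]]
handwheel top [(0.63, array([266., 162.]), array([ 0.571, -0.038]))]
handwheel scene [(0.85, array([268., 211.]), array([ 0.571, -0.007])), (0.18, array([114., 264.]), array([ 0.369, -0.456]))]
gauge_grip top [(0.93, array([196., 146.]), array([0.612, 0.183])), (0.69, array([393., 233.]), array([ 0.356, -0.434]))]
gauge_grip scene [(0.88, array([324., 186.]), array([0.646, 0.166])), (0.69, array([264., 211.]), array([ 0.572, -0.034]))]
dial top [(0.86, array([196., 142.]), array([0.629, 0.188])), (0.47, array([398., 164.]), array([ 0.574, -0.457]))]
dial scene [(0.63, array([322., 185.]), array([0.633, 0.181]))]
tip top []
tip scene []
crank_handle top [(0.6, array([303., 172.]), array([ 0.548, -0.163]))]
crank_handle scene [(0.66, array([225., 244.]), array([ 0.537, -0.168]))]
muffin_box top [(0.82, array
[... 416 characters left out ...]
7]))]
axis top [(0.83, array([236., 157.]), array([0.581, 0.057])), (0.69, array([306., 174.]), array([ 0.531, -0.165]))]
axis scene [(0.82, array([289., 206.]), array([0.612, 0.038]))]
{'time': np.float64(1.0), 'qpos': array([-1.219,  0.126, -0.04 ,  1.405, -0.   ,  1.571]), 'joint_vel': array([-0.001, -0.001, -0.001, -0.   , -0.001,  0.002]), 'tau': array([ 0.0000e+00, -4.3572e+01,  3.5309e+01,  1.0000e-03, -0.0000e+00,
       -0.0000e+00]), 'ee_pos': array([ 0.181, -0.493,  0.231]), 'tool_rot': array([ 0.985,  0.175, -0.   ,  0.   ]), 'contact_force': array([ 0.251, -0.734,  0.509]), 'moment': array([ 0.01 , -0.011,  0.013]), 'gripper_force': np.float64(0.0), 'opening': np.float64(0.998)}
```

View pics/c0.png

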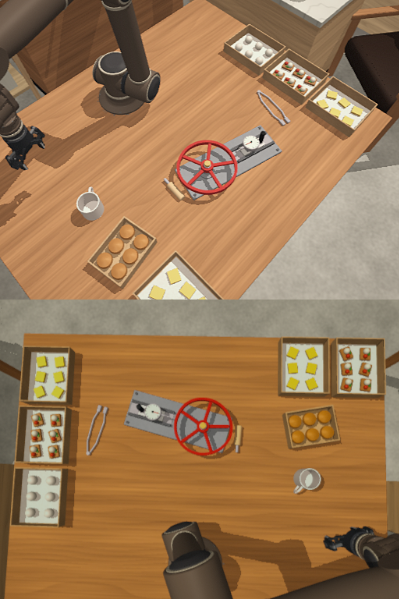

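The pictures show the stand in the middle: wheel hub near top (260,162), dial near (192,143), tongs left, and the crank handle right at about (305,175). I'll zoom in and fit the wheel.

```bash
cat >> h.py <<'E'
def fit(f,n):
    """wheel centre from the red rim mask, as plane circle at z=.07 of outer edge"""
    im=cv2.cvtColor(f['color'],cv2.COLOR_RGB2HSV)
    m=(((im[...,0]<8)|(im[...,0]>172))&(im[...,1]>170)&(im[...,2]>60)).astype(np.uint8)
    k,l,st,_=cv2.connectedComponentsWithStats(m)
    i=1+np.argmax(st[1:,4]); return l==i
E
python3 - <<'E'
from h import *
from scipy.optimize import least_squares
for n in('top','scene'):
    f=grab(n); m=fit(f,n)
    c=max(cv2.findContours(m.astype(np.uint8),0,1)[0],key=len)[:,0]
    P=np.array([atz(f,p,.065)[:2] for p in c])
    s=least_squares(lambda q:np.hypot(*(P-q[:2]).T)-q[2],[.57,-.02,.12],loss='soft_l1',f_scale=.002)
    print(n,s.x.round(4),m.sum())
    if n=='top': hub=(s.x[0],s.x[1])
    im=cv2.cvtColor(f['color'],cv2.COLOR_RGB2BGR); 
    x0,y0,w,h=(155,95,160,115) if n=='top' else (215,145,160,115)
    cv2.imwrite(f'pics/z_{n}.png',cv2.resize(im[y0:y0+h,x0:x0+w],None,fx=4,fy=4,interpolation=cv2.INTER_CUBIC)) 
a,b=[cv2.imread(f'pics/z_{n}.png') for n in('top','scene')]
cv2.imwrite('pics/z.png',cv2.resize(np.vstack([a,b]),None,fx=.65,fy=.65,interpolation=cv2.INTER_AREA))
E
```

```text
top [ 0.5701 -0.0204  0.1191] 1375
scene [ 0.5686 -0.0214  0.1207] 1531
```

View pics/z.png

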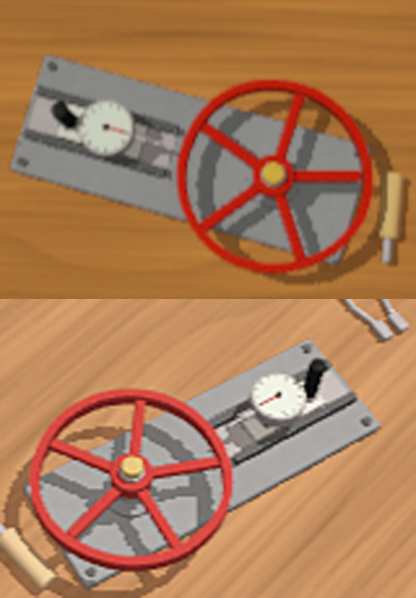

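```bash
python3 - <<'E'
from h import *
a=np.array([.5695,-.021])
f=grab('top');g=grab('scene')
def crop2(p,o): return np.array(p)/2.6+o
for n,fr,o,pts in(('top',f,(155,95),dict(d=(106,127),h=(59,106))),('scene',g,(215,145),dict(d=(278,396-299),h=(319,365-299)))):
    for k,z in(('d',.072),('h',.1)):
        p=atz(fr,crop2(pts[k],o),z)[:2];v=p-a;print(n,k,p.round(4),np.hypot(*v).round(4),np.degrees(np.arctan2(v[1],v[0])).round(2))
# white dial centroid & plate outline
for n,fr in(('top',f),('scene',g)):
    im=fr['color'].astype(int); hs=cv2.cvtColor(fr['color'],cv2.COLOR_RGB2HSV)
    for s in arm.silhouettes(n,'stand')[:1]:
        m=s['region'].astype(np.uint8); c=max(cv2.findContours(m,0,1)[0],key=cv2.contourArea)[:,0]
        P=np.array([atz(fr,p,.014)[:2] for p in c]).astype(np.float32); r=cv2.minAreaRect(P*1000);print(n,'stand',s['conf'],r)
    for s in arm.silhouettes(n,'dial')[:1]:
        m=s['region']&(hs[...,1]<60)&(hs[...,2]>170)
        v,u=np.nonzero(m); p=atz(fr,(u.mean(),v.mean()),.072)[:2];w=p-a;print(n,'dial',s['conf'],m.sum(),p.round(4),np.hypot(*w).round(4),np.degrees(np.arctan2(w[1],w[0])).round(2))
E
```

```text
top d [0.6238 0.1882] 0.2161 75.46
top h [0.6428 0.2417] 0.2728 74.42
scene d [0.6258 0.1877] 0.2162 74.9
scene h [0.6413 0.2425] 0.2731 74.76
top stand 0.55 ((605.5426025390625, 79.09053039550781), (463.17388916015625, 252.87966918945312), 73.14802551269531)
top dial 0.57 317 [0.6251 0.1944] 0.2225 75.52
scene stand 0.69 ((575.9996337890625, 94.11251831054688), (450.474609375, 254.56515502929688), 75.92111206054688)
scene dial 0.6 355 [0.6296 0.1845] 0.2141 73.71
```

```bash
cat >> h.py <<'E'
AX=np.array([.5695,-.021]);ST=np.radians(75.)   # axis, stand +y heading
def rel(p,yang=None,s=None):
    """shift in cm in tool axes to world p; turn about tool z (deg) so tool y heads yang (mod 180) deg"""
    s=s or arm.state();r=R.from_quat(s['tool_rot']);d=r.inv().apply(np.asarray(p)-s['ee_pos'])*100
    y=r.as_matrix()[:,1];c=np.degrees(np.arctan2(y[1],y[0]))
    t=None if yang is None else -((yang-c+90)%180-90)
    print('shift',d.round(2),'turn',t,'t',round(float(s['time']),2),'q',s['qpos'].round(2))
E
python3 - <<'E'
from h import *
rel([.642,.242,.2],-15)
E
```

```text
shift [ 68.61 -53.09   3.13] turn -54.83831818163904 t 1.4 q [-1.22  0.13 -0.04  1.41  0.    1.57]
```

>>> carry_out --plan "4 -3.1 0 0 0 -3 0; 8 -6.2 0 0 0 -7 0; 12 -9.3 0 0 0 -11 0; 16 -12.4 0 0 0 -15 0; 20 -15.5 0 0 0 -19 0; 24 -18.6 0 0 0 -23 0; 28 -21.7 0 0 0 -27 0; 32 -24.8 0 0 0 -31 0"

```text
time: 2.2
ee_pos: [0.3939, -0.152, 0.2316]
tool_rot: [0.901, 0.433, 0.0, 0.0]
contact_force: [1.0, -0.6, -0.6]
opening: 0.998
gripper_force: 0.0
```

```bash
python3 - <<'E'
from h import *
rel([.642,.242,.2],-15)
E
```

```text
shift [46.26 -5.27  3.17] turn -23.68880113821112 t 2.2 q [-0.37 -0.07 -0.24  1.4  -0.    1.88]
```

>>> carry_out --plan "4.6 -0.5 0 0 0 -3 0; 9.2 -1 0 0 0 -6 0; 13.8 -1.5 0 0 0 -9 0; 18.4 -2 0.5 0 0 -12 0; 23 -2.6 1 0 0 -15 0; 27.6 -3.1 1.5 0 0 -18 0; 32.2 -3.6 2 0 0 -21 0; 36.8 -4.2 2.5 0 0 -23.7 0"

```text
time: 3.0
ee_pos: [0.5922, 0.161, 0.2061]
tool_rot: [0.793, 0.609, 0.0, 0.0]
contact_force: [1.2, -0.4, 0.1]
opening: 1.0
gripper_force: 0.0
```

```bash
python3 - <<'E'
from h import *
rel([.642,.242,.14],-15)
E
```

```text
shift [9.12 2.71 6.61] turn -0.011009254674704039 t 3.0 q [ 0.27  0.3   0.12  1.39 -0.    2.1 ]
```

>>> carry_out --plan "3 0.9 1 0 0 0 0; 6 1.8 2 0 0 0 0; 8 2.4 3 0 0 0 0; 9.1 2.7 4 0 0 0 0; 9.1 2.7 5 0 0 0 0; 9.1 2.7 6 0 0 0 0; 9.1 2.7 6.6 0 0 0 0; 9.1 2.7 6.6 0 0 0 0"

```text
time: 3.8
ee_pos: [0.6404, 0.2387, 0.1396]
tool_rot: [0.794, 0.607, -0.001, -0.0]
contact_force: [0.6, -0.4, 0.5]
opening: 0.996
gripper_force: 0.0
```

```bash
python3 - <<'E'
from h import *
s=arm.state();f=grab('wrist','w1');print(f['K'],f['hand_eye'].round(3),s['ee_pos'])
rel([.642,.242,.075],-15)
E
```

```text
[[297.31863964   0.         248.75380371]
 [  0.         297.31863964 194.19275055]
 [  0.           0.           1.        ]] [[-0.     0.965  0.263  0.066]
 [ 1.     0.    -0.    -0.001]
 [-0.     0.263 -0.965 -0.143]
 [ 0.     0.     0.     1.   ]] [0.64042876 0.23868895 0.13960042]
shift [0.33 0.04 6.54] turn -0.19774718815371273 t 3.85 q [ 0.36  0.44  0.18  1.31 -0.    2.19]
```

View pics/w1.png

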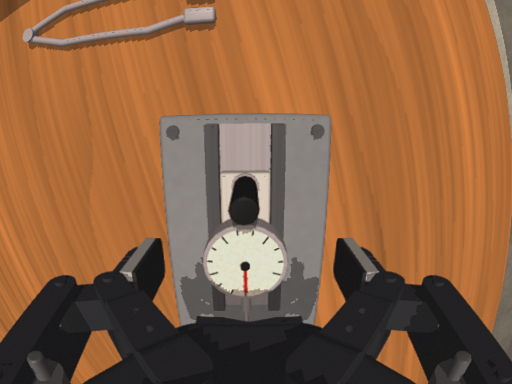

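The wrist picture shows the handle top at (244,212), the dial centre at (245,266) and the needle on 0. Next I'll turn these pixels into positions.

```bash
cat >> h.py <<'E'
def wray(f,s,uv):
    d=(np.array(uv)-[f['K'][0,2],f['K'][1,2]])/f['K'][0,0];t=np.hypot(*d);u=d/max(t,1e-9)
    v=np.array([np.sin(t)*u[0],-np.sin(t)*u[1],-np.cos(t)]);H=f['hand_eye'];r=R.from_quat(s['tool_rot'])
    return s['ee_pos']+r.apply(H[:3,3]),r.apply(H[:3,:3]@v)
def watz(f,s,uv,z):
    o,d=wray(f,s,uv);return o+d*(z-o[2])/d[2]
def wproj(f,s,P):
    H=f['hand_eye'];c=H[:3,:3].T@(R.from_quat(s['tool_rot']).inv().apply(np.asarray(P)-s['ee_pos'])-H[:3,3])
    t=np.arctan2(np.hypot(c[0],c[1]),-c[2]);u=np.array([c[0],-c[1]])/np.hypot(c[0],c[1]);return u*t*f['K'][0,0]+[f['K'][0,2],f['K'][1,2]]
E
python3 - <<'E'
from h import *
s=arm.state();f=grab('wrist')
for n,uv,z in(('h',(244,212),.1),('d',(245,266),.072),('c1',(173,132),.014),('c2',(317,131),.014)):
    p=watz(f,s,uv,z)[:2];v=p-AX;print(n,p.round(4),np.hypot(*v).round(4),np.degrees(np.arctan2(*v[::-1])).round(2))
a=watz(f,s,(173,132),.014);b=watz(f,s,(317,131),.014);d=b-a;m=(a+b)/2;print('perp',np.degrees(np.arctan2(d[1],d[0]))+90,'mid bearing',np.degrees(np.arctan2(*(m[:2]-AX)[::-1])))
E
```

```text
h [0.6382 0.2441] 0.2739 75.47
d [0.6237 0.1904] 0.2182 75.62
c1 [0.5864 0.308 ] 0.3294 87.05
c2 [0.7144 0.2739] 0.3286 63.83
perp 75.09267305909745 mid bearing 75.45929366352362
```

>>> carry_out --plan "0.5 -0.1 1 0 0 0 0; 0.5 -0.2 2 0 0 0 0; 0.5 -0.2 3 0 0 0 0; 0.5 -0.2 4 0 0 0 0; 0.5 -0.2 5 0 0 0 0; 0.5 -0.2 6 0 0 0 0; 0.5 -0.2 6.4 0 0 0 0; 0.5 -0.2 6.4 0 0 0 0"

```text
time: 4.7
ee_pos: [0.6401, 0.2451, 0.0753]
tool_rot: [0.794, 0.608, -0.001, -0.0]
contact_force: [-0.6, 0.6, 0.4]
opening: 0.998
gripper_force: 0.0
```

>>> carry_out --plan "0 0 0 0 0 0 60; 0 0 0 0 0 0 120; 0 0 0 0 0 0 180; 0 0 0 0 0 0 255; 0 0 0 0 0 0 255; 0 0 0 0 0 0 255; 0 0 0 0 0 0 255; 0 0 0 0 0 0 255" --squeeze 40

```text
time: 5.5
ee_pos: [0.6387, 0.2459, 0.077]
tool_rot: [0.794, 0.608, -0.001, -0.001]
contact_force: [-7.2, 1.8, 4.9]
opening: 0.231
gripper_force: 39.6
```

```bash
python3 - <<'E'
from h import *
s=arm.state();f=grab('wrist','w2');p=s['ee_pos'][:2]-AX
print(np.hypot(*p),np.degrees(np.arctan2(*p[::-1])))
d=.0275*np.array([np.cos(np.radians(75.2)),np.sin(np.radians(75.2))])
rel(s['ee_pos']-[*d,0],-15,s)
E
```

```text
0.27573708440527706 75.45934853901771
shift [-2.75  0.01 -0.  ] turn -0.08993278921630576 t 5.5 q [0.37 0.46 0.07 1.18 0.   2.2 ]
```

View pics/w2.png

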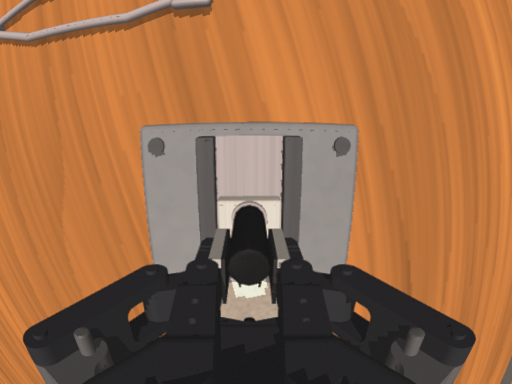

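The handle at (250,265) is gripped between the pads. Sliding in.

>>> carry_out --plan "-0.4 0 0 0 0 0 255; -0.8 0 0 0 0 0 255; -1.2 0 0 0 0 0 255; -1.6 0 0 0 0 0 255; -2 0 0 0 0 0 255; -2.4 0 0 0 0 0 255; -2.75 0 0 0 0 0 255; -2.75 0 0 0 0 0 255"

```text
time: 6.35
ee_pos: [0.6323, 0.2216, 0.077]
tool_rot: [0.793, 0.609, 0.001, -0.003]
contact_force: [-5.1, 9.6, 3.0]
opening: 0.231
gripper_force: 39.3
```

```bash
cat >> h.py <<'E'
def dialcrop(n,f,s=None,out=None,c=None,w=30,k=8):
    C=c if c is not None else AX+.191*np.array([np.cos(np.radians(75.3)),np.sin(np.radians(75.3))])
    p=wproj(f,s,[*C,.072]) if n=='wrist' else proj(f,[*C,.072])
    x,y=np.round(p).astype(int);x=np.clip(x,w,511-w);y=np.clip(y,w,383-w)
    im=cv2.cvtColor(f['color'],cv2.COLOR_RGB2BGR)[y-w:y+w,x-w:x+w]
    return cv2.resize(im,(w*2*k,w*2*k),interpolation=cv2.INTER_CUBIC)
E
python3 - <<'E'
from h import *
s=arm.state();p=s['ee_pos'][:2]-AX
print(np.hypot(*p),np.degrees(np.arctan2(*p[::-1])))
cs=[dialcrop(n,grab(n),k=6) for n in('top','scene')]
cv2.imwrite('pics/d1.png',np.hstack(cs))
E
```

```text
0.2505557056517026 75.49047181717135
```

View pics/d1.png

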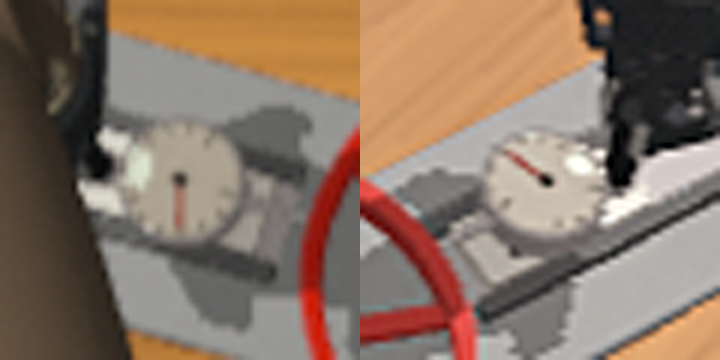

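The needle points down in the top view (180,205), about 3.2 mm. A little further in.

>>> carry_out --plan "-0.05 0 0 0 0 0 255; -0.1 0 0 0 0 0 255; -0.15 0 0 0 0 0 255; -0.2 0 0 0 0 0 255; -0.2 0 0 0 0 0 255; -0.2 0 0 0 0 0 255; -0.2 0 0 0 0 0 255; -0.2 0 0 0 0 0 255"

```text
time: 7.25
ee_pos: [0.632, 0.2203, 0.077]
tool_rot: [0.793, 0.609, 0.002, -0.003]
contact_force: [-4.0, 10.8, 3.1]
opening: 0.23
gripper_force: 39.3
```

```bash
cat >> h.py <<'E'
H=np.radians(75.3)
def needle(n,f,s=None,rad=.191):
    """needle reading in mm: red pixels in the dial disc, mapped to the dial plane; dial centre from the disc itself"""
    U=np.array([np.cos(H),np.sin(H)]);C=AX+rad*U
    pr=(lambda P:wproj(f,s,P)) if n=='wrist' else (lambda P:proj(f,P))
    # warp dial plane 80x80 mm to 400x400, wheel direction up
    g=np.arange(400);W=np.array([[C+(-U)*(200-v)*.0002+np.array([-U[1],U[0]])*(u-200)*.0002*1 for u in g[::4]] for v in g[::4]])
    m=np.array([[pr([*q,.072]) for q in r] for r in W],np.float32)
    m=cv2.resize(m,(400,400));im=cv2.remap(f['color'],m[...,0],m[...,1],cv2.INTER_CUBIC)
    i=im.astype(int);red=(i[...,0]-np.maximum(i[...,1],i[...,2])>35)
    return im,red
def read(n,f,s=None,rad=.191,c=None):
    im,red=needle(n,f,s,rad);v,u=np.nonzero(red);c=c or (200,200)
    ok=np.hypot(u-c[0],v-c[1])<150;
    if ok.sum()<40:return im,None
    x=u[ok]-c[0];y=v[ok]-c[1]
    # main axis direction, sign by mean
    a=np.arctan2(x.mean(),-y.mean());return im,(a%(2*np.pi))/.42
E
python3 - <<'E'
from h import *
s=arm.state();p=s['ee_pos'][:2]-AX
print(np.hypot(*p),np.degrees(np.arctan2(*p[::-1])))
o=[]
for n in('top','scene'):
    im,r=read(n,grab(n));print(n,r);cv2.circle(im,(200,200),4,(0,255,0),-1);cv2.circle(im,(200,200),165,(0,255,0),1);o.append(im[...,::-1])
cv2.imwrite('pics/d2.png',np.hstack(o))
E
```

```text
0.2492807013589126 75.49110786475529
top 4.564567909774772
scene 4.387057486202553
```

View pics/d2.png

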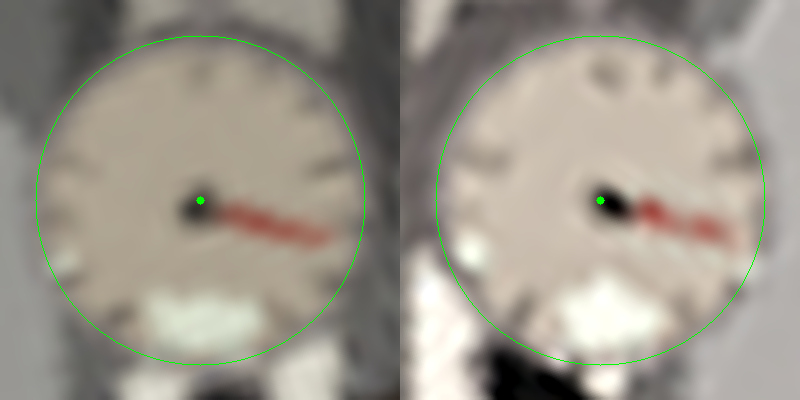

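>>> carry_out --plan "-0.05 0 0 0 0 0 255; -0.1 0 0 0 0 0 255; -0.1 0 0 0 0 0 255; -0.1 0 0 0 0 0 255; 0 0 0 0 0 0 255; 0.1 0 0 0 0 0 200; 0.1 0 0 0 0 0 100; 0.1 0 0 0 0 0 0"

```text
time: 8.15
ee_pos: [0.6333, 0.2177, 0.0764]
tool_rot: [0.794, 0.608, 0.0, 0.0]
contact_force: [-0.3, 0.3, 0.1]
opening: 0.561
gripper_force: 0.0
```

>>> carry_out --plan "0 0 0 0 0 0 0; 0 0 0 0 0 0 0; 0 0 0 0 0 0 0; 0 0 -1 0 0 0 0; 0 0 -2.5 0 0 0 0; 0 0 -4.5 0 0 0 0; 0 0 -6.5 0 0 0 0; 0 0 -8.5 0 0 0 0"

```text
time: 8.95
ee_pos: [0.6332, 0.2177, 0.1629]
tool_rot: [0.794, 0.608, 0.0, 0.0]
contact_force: [0.5, -0.6, -0.0]
opening: 1.002
gripper_force: 0.0
```

```bash
python3 - <<'E'
from h import *
s=arm.state();print(s['ee_pos'],s['opening'])
o=[]
for n in('top','wrist'):
    f=grab(n);im,r=read(n,f,s);print(n,r);o.append(im[...,::-1])
    if n=='wrist':o.append(cv2.cvtColor(f['color'],4)[:,:400])
o[2]=cv2.resize(cv2.cvtColor(f['color'],cv2.COLOR_RGB2BGR),(400,300));o[2]=cv2.copyMakeBorder(o[2],0,100,0,0,0)
t=cv2.cvtColor(grab('top')['color'],cv2.COLOR_RGB2BGR)[95:210,155:315];t=cv2.resize(t,(400,288));o.append(cv2.copyMakeBorder(t,0,112,0,0,0))
cv2.imwrite('pics/d3.png',cv2.resize(np.vstack([np.hstack(o[:2]),np.hstack(o[2:])]),(600,600)))
E
```

```text
[0.63318795 0.21765231 0.16294522] 1.0023149873371036
top 5.24859692453093
wrist 5.079044043883904
```

View pics/d3.png

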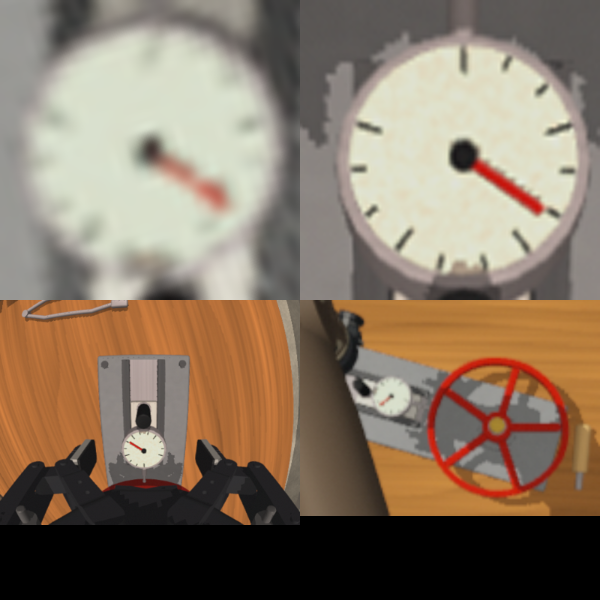

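```bash
cat >> h.py <<'E'
def spokes(n,f,r=.072):
    """phase of spokes (deg world, mod 72) from red samples at radius r"""
    best=[]
    th=np.radians(np.arange(0,360,.5));v=[]
    im=f['color'].astype(int)
    for rr in(.045,.055,.065,.075,.085,.095):
        px=np.array([proj(f,[AX[0]+rr*np.cos(t),AX[1]+rr*np.sin(t),.064]) for t in th],np.float32)
        c=cv2.remap(f['color'],px[None,:,0],px[None,:,1],cv2.INTER_LINEAR)[0].astype(int)
        v.append(np.clip(c[:,0]-np.maximum(c[:,1],c[:,2]),0,120)*(c[:,1]<60))
    v=np.sum(v,0);z=(v*np.exp(5j*th)).sum();return np.degrees(np.angle(z))/5%72,abs(z)/v.sum()
E
python3 - <<'E'
from h import *
for n in('top','scene'):print(n,spokes(n,grab(n)))
E
```

```text
top (np.float64(55.40690121100242), np.float64(0.9564708261266237))
scene (np.float64(55.309903393807396), np.float64(0.9508479337709106))
```

```bash
python3 - <<'E'
from h import *
a=np.radians(91);rel([AX[0]+.075*np.cos(a),AX[1]+.075*np.sin(a),.042],-14.7)
E
```

```text
shift [-17.48  -1.97  11.87] turn -0.44353685418947464 t 9.2 q [ 0.33  0.41  0.18  1.34 -0.    2.17]
```

>>> carry_out --plan "-3 -0.3 0 0 0 0 100; -6 -0.7 0 0 0 0 200; -9 -1 0 0 0 0 255; -12 -1.4 0 0 0 0 255; -15 -1.7 0 0 0 0 255; -17.5 -2 0 0 0 0 255; -17.5 -2 1.5 0 0 0 255; -17.5 -2 3 0 0 0 255"

```text
time: 10.0
ee_pos: [0.5674, 0.053, 0.1301]
tool_rot: [0.795, 0.607, -0.0, -0.0]
contact_force: [-1.0, 0.5, -1.0]
opening: 0.001
gripper_force: 0.0
```

```bash
python3 - <<'E'
from h import *
a=np.radians(91);rel([AX[0]+.075*np.cos(a),AX[1]+.075*np.sin(a),.042],-14.7)
s=arm.state();print(s['ee_pos'],s['opening'])
o=[cv2.cvtColor(grab(n)['color'],cv2.COLOR_RGB2BGR) for n in('wrist','scene')]
cv2.imwrite('pics/d4.png',cv2.resize(np.hstack([o[0],o[1]]),(800,300)))
E
```

```text
shift [0.12 0.06 8.81] turn -0.5382968693410675 t 10.0 q [ 0.09  0.23 -0.14  1.21  0.    1.93]
[0.56741144 0.05301418 0.13014061] 0.0006995255094524897
```

View pics/d4.png

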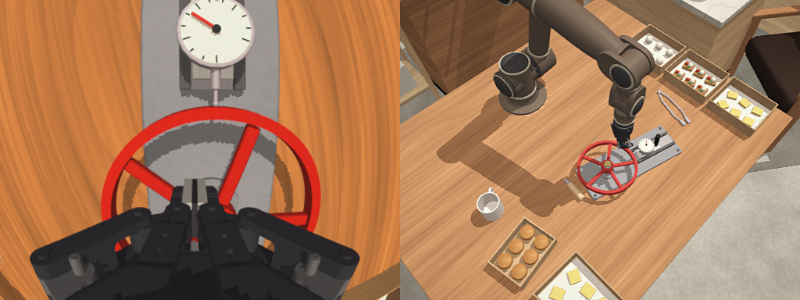

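The closed fingers (195,185 in the left half) hang over the opening between two spokes. Descending.

>>> carry_out --plan "0.1 0 1.5 0 0 0 255; 0.1 0 3 0 0 0 255; 0.1 0 4.5 0 0 0 255; 0.1 0 6 0 0 0 255; 0.1 0 7 0 0 0 255; 0.1 0 7.8 0 0 0 255; 0.1 0 8.4 0 0 0 255; 0.1 0 8.4 0 0 0 255"

```text
time: 10.9
ee_pos: [0.568, 0.055, 0.0466]
tool_rot: [0.794, 0.608, -0.0, -0.0]
contact_force: [-0.6, -0.4, 0.5]
opening: 0.001
gripper_force: 0.0
```

```bash
cat >> h.py <<'E'
def circ(dphi,r=.075,z=.046,slow=1.):
    """rows (cm, tool axes) along the circle from the present angle by dphi deg"""
    s=arm.state();p=s['ee_pos'];a0=np.arctan2(p[1]-AX[1],p[0]-AX[0]);ri=R.from_quat(s['tool_rot']).inv()
    print('phi',np.degrees(a0).round(1),'r',np.hypot(*(p[:2]-AX)).round(4),'z',p[2].round(4),'t',s['time'].round(2) if hasattr(s['time'],'round') else s['time'],'F',np.round(s['contact_force'],1))
    for i in range(1,9):
        a=a0+np.radians(dphi)*i/8
        d=ri.apply(np.array([AX[0]+r*np.cos(a),AX[1]+r*np.sin(a),z])-p)*100
        print('%.1f %.1f %.1f 0 0 0 255;'%tuple(d),end=' ')
    print()
def look():
    s=arm.state();out=[]
    for n in('top','scene','wrist'):
        f=grab(n);_,r=read(n,f,s);
        out.append((n,None if r is None else round(float(r),2),*( (round(float(x),2) for x in spokes(n,f)) if n!='wrist' else ())))
    print(out)
E
python3 - <<'E'
from h import *
look();circ(40)
E
```

```text
[('top', 5.23, 55.49, 0.85), ('scene', 5.04, 54.82, 0.95), ('wrist', None)]
phi 90.6 r 0.076 z 0.0479 t 11.05 F [-0.3 -0.   0.8]
-0.3 -0.6 0.2 0 0 0 255; -0.6 -1.2 0.2 0 0 0 255; -0.9 -1.8 0.2 0 0 0 255; -1.2 -2.3 0.2 0 0 0 255; -1.6 -2.8 0.2 0 0 0 255; -2.1 -3.3 0.2 0 0 0 255; -2.6 -3.7 0.2 0 0 0 255; -3.1 -4.1 0.2 0 0 0 255;
```

>>> carry_out --plan "-0.2 -0.5 0.1 0 0 0 255; -0.5 -1 0.1 0 0 0 255; -0.7 -1.4 0.1 0 0 0 255; -0.9 -1.8 0.1 0 0 0 255; -1.2 -2.3 0.1 0 0 0 255; -1.6 -2.8 0.1 0 0 0 255; -2.1 -3.3 0.1 0 0 0 255; -2.6 -3.7 0.1 0 0 0 255"

```text
time: 11.85
ee_pos: [0.5281, 0.0401, 0.0473]
tool_rot: [0.794, 0.608, 0.003, 0.001]
contact_force: [4.1, 1.4, -1.5]
opening: 0.001
gripper_force: 1.5
```

```bash
python3 - <<'E'
from h import *
look();circ(32)
E
```

```text
[('top', 5.17, 69.47, 0.91), ('scene', 4.29, 69.37, 0.95), ('wrist', None)]
phi 126.1 r 0.0747 z 0.0465 t 12.0 F [-0.3  1.   0.7]
-0.4 -0.3 0.0 0 0 0 255; -0.8 -0.6 0.0 0 0 0 255; -1.3 -0.9 0.0 0 0 0 255; -1.8 -1.1 0.0 0 0 0 255; -2.3 -1.3 0.0 0 0 0 255; -2.8 -1.4 0.0 0 0 0 255; -3.3 -1.5 0.0 0 0 0 255; -3.8 -1.6 0.0 0 0 0 255;
```

```bash
cat >> h.py <<'E'
def read(n,f,s=None,rad=.191,c=None):
    im,_=needle(n,f,s,rad);i=im.astype(float);w=np.clip(i[...,0]-np.maximum(i[...,1],i[...,2])-25,0,80)
    v,u=np.mgrid[:400,:400];w[np.hypot(u-200,v-200)>140]=0
    if w.sum()<2000:return im,None
    x0,y0=(w*u).sum()/w.sum(),(w*v).sum()/w.sum()
    C=np.cov(np.vstack([u.ravel(),v.ravel()]),aweights=w.ravel());l,V=np.linalg.eigh(C);d=V[:,1]
    if d@[x0-205,y0-205]<0:d=-d
    m=np.arctan2(x0-205,-(y0-205));p=np.arctan2(d[0],-d[1])
    return im,round((p%(2*np.pi))/.42,2)+ (0 if l[1]>3*l[0] else 100)
E
python3 - <<'E'
from h import *
look();circ(38)
E
```

```text
[('top', 4.84, 71.24, 0.92), ('scene', 5.25, 69.75, 0.95), ('wrist', None)]
phi 126.0 r 0.0749 z 0.0461 t 12.15 F [-0.4  0.2 -0.5]
-0.5 -0.4 0.0 0 0 0 255; -1.0 -0.7 0.0 0 0 0 255; -1.6 -1.0 0.0 0 0 0 255; -2.1 -1.2 0.0 0 0 0 255; -2.7 -1.4 0.0 0 0 0 255; -3.3 -1.5 0.0 0 0 0 255; -4.0 -1.6 0.0 0 0 0 255; -4.6 -1.7 0.0 0 0 0 255;
```

>>> carry_out --plan "-0.5 -0.4 0 0 0 0 255; -1 -0.7 0 0 0 0 255; -1.6 -1 0 0 0 0 255; -2.1 -1.2 0 0 0 0 255; -2.7 -1.4 0 0 0 0 255; -3.3 -1.5 0 0 0 0 255; -4 -1.6 0 0 0 0 255; -4.6 -1.7 0 0 0 0 255"

```text
time: 12.95
ee_pos: [0.4995, 0.001, 0.0472]
tool_rot: [0.794, 0.608, 0.003, -0.0]
contact_force: [11.2, 14.9, 1.2]
opening: 0.004
gripper_force: 7.3
```

```bash
cat >> h.py <<'E'
def look():
    s=arm.state();out=[]
    for n in('top','scene'):
        f=grab(n);im,r=read(n,f,s);sp=spokes(n,f);cv2.imwrite(f"pics/warp_{float(s['time']):05.2f}_{n}.png",im[...,::-1])
        out.append((n,r,round(float(sp[0]),1),round(float(sp[1]),2)))
    print(out)
E
python3 - <<'E'
from h import *
look();circ(40)
E
```

```text
[('top', np.float64(6.74), 35.6, 0.93), ('scene', np.float64(7.15), 36.8, 0.95)]
phi 164.0 r 0.0746 z 0.0467 t 13.05 F [-0.6 -0.3 -1.4]
-0.7 -0.0 0.1 0 0 0 255; -1.3 0.1 0.1 0 0 0 255; -1.9 0.2 0.1 0 0 0 255; -2.6 0.4 0.1 0 0 0 255; -3.2 0.6 0.1 0 0 0 255; -3.8 0.9 0.1 0 0 0 255; -4.3 1.3 0.1 0 0 0 255; -4.8 1.6 0.1 0 0 0 255;
```

```bash
cat >> h.py <<'E'
def circ(dphi,r=.075,z=.046):
    s=arm.state();p=s['ee_pos'];a0=np.arctan2(p[1]-AX[1],p[0]-AX[0]);ri=R.from_quat(s['tool_rot']).inv()
    print('phi',np.degrees(a0).round(1),'r',np.hypot(*(p[:2]-AX)).round(4),'z',p[2].round(4),'t',round(float(s['time']),2),'F',np.round(s['contact_force'],1))
    for fr in(.06,.17,.32,.48,.65,.82,.95,1):
        a=a0+np.radians(dphi)*fr
        d=ri.apply(np.array([AX[0]+r*np.cos(a),AX[1]+r*np.sin(a),z])-p)*100
        print('%.1f %.1f %.1f 0 0 0 255;'%tuple(d),end=' ')
    print()
E
python3 - <<'E'
from h import *
circ(28)
E
```

```text
phi 164.0 r 0.0746 z 0.0467 t 13.05 F [-0.6 -0.3 -1.4]
-0.2 -0.0 0.1 0 0 0 255; -0.6 -0.0 0.1 0 0 0 255; -1.2 0.0 0.1 0 0 0 255; -1.7 0.1 0.1 0 0 0 255; -2.3 0.3 0.1 0 0 0 255; -2.9 0.5 0.1 0 0 0 255; -3.4 0.7 0.1 0 0 0 255; -3.5 0.8 0.1 0 0 0 255;
```

>>> carry_out --plan "-0.2 0 0 0 0 0 255; -0.6 0 0 0 0 0 255; -1.2 0 0 0 0 0 255; -1.7 0.1 0 0 0 0 255; -2.3 0.3 0 0 0 0 255; -2.9 0.5 0 0 0 0 255; -3.4 0.7 0 0 0 0 255; -3.5 0.8 0 0 0 0 255"

```text
time: 13.85
ee_pos: [0.4957, -0.0361, 0.0461]
tool_rot: [0.794, 0.608, -0.0, -0.001]
contact_force: [-0.5, 2.6, 0.6]
opening: -0.003
gripper_force: 1.2
```

```bash
python3 - <<'E'
from h import *
look();circ(28)
E
```

```text
[('top', np.float64(2.25), 67.4, 0.91), ('scene', np.float64(2.37), 65.3, 0.94)]
phi -168.3 r 0.0754 z 0.0461 t 13.95 F [-0.3  1.7  1. ]
-0.2 0.1 0.0 0 0 0 255; -0.5 0.3 0.0 0 0 0 255; -1.0 0.6 0.0 0 0 0 255; -1.4 1.0 0.0 0 0 0 255; -1.9 1.4 0.0 0 0 0 255; -2.3 1.9 0.0 0 0 0 255; -2.6 2.3 0.0 0 0 0 255; -2.7 2.4 0.0 0 0 0 255;
```

```bash
python3 - <<'E'
import cv2,glob,numpy as np
F=sorted(glob.glob('pics/warp_*'));print(F);
cv2.imwrite('pics/m1.png',np.hstack([cv2.resize(cv2.imread(x),(200,200)) for x in F[-4:]]))
E
```

```text
['pics/warp_12.95_scene.png', 'pics/warp_12.95_top.png', 'pics/warp_13.85_scene.png', 'pics/warp_13.85_top.png']
```

View pics/m1.png

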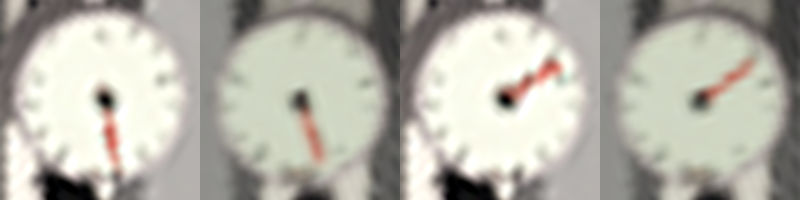

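```bash
python3 - <<'E'
from h import *
import glob
def pre(x):
    i=cv2.imread(x).astype(np.float32);g=i[...,0].copy();  # blue channel
    return g
for n in('scene','top'):
    a,b=[cv2.imread(f'pics/warp_{t}_{n}.png') for t in('12.95','13.85')]
    # mask needle disc interior out: use gradient of white/dark in ring
    v,u=np.mgrid[:400,:400];r=np.hypot(u-205,v-200);best=[]
    # ring fit: dial white edge, threshold area centroid
    for im in(a,b):
        w=(im.min(2)>140).astype(np.uint8) if n=='scene' else (im.min(2)>125).astype(np.uint8)
        c=max(cv2.findContours(w,0,1)[0],key=cv2.contourArea);print(n,cv2.fitEllipse(c),'dark',end=' ')
        d=(im.max(2)<75)&(r<40);print(u[d].mean().round(1),v[d].mean().round(1),d.sum())
    print(cv2.phaseCorrelate(*[cv2.Canny(x,40,120).astype(np.float32) for x in(a,b)]))
look()
E
```

```text
scene ((225.29855346679688, 210.0775604248047), (397.9114074707031, 469.103515625), 59.00908660888672) dark 210.6 200.2 422
scene ((225.2047119140625, 210.2835693359375), (397.9090270996094, 469.36004638671875), 58.81909942626953) dark 210.7 199.9 395
((-0.19257654809103997, -0.05172176939984752), 0.3086653242111206)
top ((168.1126708984375, 208.90243530273438), (392.4568786621094, 432.8641662597656), 122.4576187133789) dark 201.2 200.9 208
top ((168.04330444335938, 208.76258850097656), (392.72021484375, 432.773681640625), 122.9283218383789) dark 200.7 199.8 129
((200.0, 200.0), 0.0)
[('top', np.float64(2.84), 67.7, 0.91), ('scene', np.float64(3.23), 65.3, 0.94)]
```

```bash
cat >> h.py <<'E'
def circ(dphi,r=.075,z=.046):
    s=arm.state();p=s['ee_pos'];a0=np.arctan2(p[1]-AX[1],p[0]-AX[0]);ri=R.from_quat(s['tool_rot']).inv()
    print('phi',np.degrees(a0).round(1),'r',np.hypot(*(p[:2]-AX)).round(4),'z',p[2].round(4),'t',round(float(s['time']),2),'F',np.round(s['contact_force'],1))
    for fr in(.08,.25,.45,.65,.85,1,1,1):
        a=a0+np.radians(dphi)*fr
        d=ri.apply(np.array([AX[0]+r*np.cos(a),AX[1]+r*np.sin(a),z])-p)*100
        print('%.1f %.1f %.1f 0 0 0 255;'%tuple(d),end=' ')
    print()
E
python3 - <<'E'
from h import *
look();circ(24)
E
```

```text
[('top', np.float64(3.78), 67.8, 0.9), ('scene', np.float64(4.25), 65.3, 0.94)]
phi -168.3 r 0.0754 z 0.0461 t 14.15 F [-0.8  1.2  0.2]
-0.2 0.2 0.0 0 0 0 255; -0.7 0.4 0.0 0 0 0 255; -1.2 0.8 0.0 0 0 0 255; -1.7 1.2 0.0 0 0 0 255; -2.1 1.6 0.0 0 0 0 255; -2.4 2.0 0.0 0 0 0 255; -2.4 2.0 0.0 0 0 0 255; -2.4 2.0 0.0 0 0 0 255;
```

```bash
python3 - <<'E'
from h import *
for i in range(14):
    f=grab('scene');print(round(float(arm.state()['time']),2),read('scene',f)[1],spokes('scene',f)[0].round(2))
circ(24)
E
```

```text
14.2 4.69 65.3
14.25 4.79 65.28
14.3 5.21 65.34
14.35 5.2 65.3
14.4 5.2 65.19
14.45 5.2 65.29
14.5 5.2 65.32
14.55 5.21 65.31
14.6 5.2 65.3
14.65 5.2 65.27
14.7 5.2 65.31
14.75 5.2 65.33
14.8 5.2 65.29
14.85 5.2 65.34
phi -168.3 r 0.0752 z 0.0462 t 14.85 F [-1.3  1.1 -0.2]
-0.2 0.1 0.0 0 0 0 255; -0.7 0.4 0.0 0 0 0 255; -1.2 0.8 0.0 0 0 0 255; -1.7 1.2 0.0 0 0 0 255; -2.1 1.6 0.0 0 0 0 255; -2.4 2.0 0.0 0 0 0 255; -2.4 2.0 0.0 0 0 0 255; -2.4 2.0 0.0 0 0 0 255;
```

```bash
cat >> h.py <<'E'
def look(k=3):
    o=[]
    for i in range(k):
        f=grab('scene');o.append(float(read('scene',f)[1] or -1))
    print('dial',np.round(o,2),'spoke',spokes('scene',f)[0].round(1))
E
python3 - <<'E'
from h import *
circ(20)
E
```

```text
phi -168.3 r 0.0752 z 0.0462 t 14.85 F [-1.3  1.1 -0.2]
-0.2 0.1 0.0 0 0 0 255; -0.6 0.3 0.0 0 0 0 255; -1.0 0.6 0.0 0 0 0 255; -1.4 1.0 0.0 0 0 0 255; -1.8 1.3 0.0 0 0 0 255; -2.1 1.6 0.0 0 0 0 255; -2.1 1.6 0.0 0 0 0 255; -2.1 1.6 0.0 0 0 0 255;
```

>>> carry_out --plan "-0.2 0.1 0 0 0 0 255; -0.6 0.3 0 0 0 0 255; -1 0.6 0 0 0 0 255; -1.4 1 0 0 0 0 255; -1.8 1.3 0 0 0 0 255; -2.1 1.6 0 0 0 0 255; -2.1 1.6 0 0 0 0 255; -2.1 1.6 0 0 0 0 255"

```text
time: 15.65
ee_pos: [0.5063, -0.0612, 0.0465]
tool_rot: [0.794, 0.608, -0.0, 0.001]
contact_force: [-0.1, 0.7, -1.3]
opening: 0.001
gripper_force: 0.1
```

```bash
python3 - <<'E'
from h import *
look(8);circ(20)
E
```

```text
dial [5.19 5.24 5.23 5.24 5.24 5.23 5.24 5.23] spoke 14.5
phi -147.9 r 0.0749 z 0.0463 t 16.05 F [0.4 0.1 0.1]
-0.1 0.2 0.0 0 0 0 255; -0.4 0.5 0.0 0 0 0 255; -0.7 0.9 0.0 0 0 0 255; -1.0 1.4 0.0 0 0 0 255; -1.3 1.8 0.0 0 0 0 255; -1.4 2.2 0.0 0 0 0 255; -1.4 2.2 0.0 0 0 0 255; -1.4 2.2 0.0 0 0 0 255;
```

>>> carry_out --plan "-0.1 0.2 0 0 0 0 255; -0.4 0.5 0 0 0 0 255; -0.7 0.9 0 0 0 0 255; -1 1.4 0 0 0 0 255; -1.3 1.8 0 0 0 0 255; -1.4 2.2 0 0 0 0 255; -1.4 2.2 0 0 0 0 255; -1.4 2.2 0 0 0 0 255"

```text
time: 16.85
ee_pos: [0.524, -0.0805, 0.0464]
tool_rot: [0.794, 0.608, -0.0, 0.001]
contact_force: [0.5, -0.5, -0.1]
opening: 0.002
gripper_force: 0.0
```

```bash
python3 - <<'E'
from h import *
look();circ(24)
E
```

```text
dial [5.17 5.17 5.17] spoke 33.6
phi -127.7 r 0.0748 z 0.0464 t 17.0 F [-0.1 -0.4 -0.8]
-0.1 0.2 0.0 0 0 0 255; -0.3 0.7 0.0 0 0 0 255; -0.4 1.3 0.0 0 0 0 255; -0.5 2.0 0.0 0 0 0 255; -0.6 2.6 0.0 0 0 0 255; -0.6 3.1 0.0 0 0 0 255; -0.6 3.1 0.0 0 0 0 255; -0.6 3.1 0.0 0 0 0 255;
```

>>> carry_out --plan "-0.1 0.2 0 0 0 0 255; -0.3 0.7 0 0 0 0 255; -0.4 1.3 0 0 0 0 255; -0.5 2 0 0 0 0 255; -0.6 2.6 0 0 0 0 255; -0.6 3.1 0 0 0 0 255; -0.6 3.1 0 0 0 0 255; -0.6 3.1 0 0 0 0 255"

```text
time: 17.8
ee_pos: [0.5518, -0.0941, 0.0461]
tool_rot: [0.794, 0.608, -0.0, -0.0]
contact_force: [-0.7, -0.0, -1.0]
opening: -0.002
gripper_force: 0.5
```

```bash
python3 - <<'E'
from h import *
look();circ(26)
E
```

```text
dial [5.62 5.62 5.62] spoke 54.3
phi -103.6 r 0.0752 z 0.0463 t 17.95 F [-0.3 -0.2 -1.4]
0.0 0.3 0.0 0 0 0 255; 0.1 0.8 0.0 0 0 0 255; 0.2 1.5 0.0 0 0 0 255; 0.4 2.2 0.0 0 0 0 255; 0.6 2.8 0.0 0 0 0 255; 0.9 3.3 0.0 0 0 0 255; 0.9 3.3 0.0 0 0 0 255; 0.9 3.3 0.0 0 0 0 255;
```

>>> carry_out --plan "0 0.2 0 0 0 0 255; 0.1 0.7 0 0 0 0 255; 0.2 1.2 0 0 0 0 255; 0.3 1.7 0 0 0 0 255; 0.4 2.2 0 0 0 0 255; 0.6 2.6 0 0 0 0 255; 0.6 2.6 0 0 0 0 255; 0.6 2.6 0 0 0 0 255"

```text
time: 18.75
ee_pos: [0.5785, -0.0949, 0.0462]
tool_rot: [0.794, 0.608, -0.0, -0.0]
contact_force: [-2.1, 0.3, -1.5]
opening: -0.001
gripper_force: 0.9
```

```bash
python3 - <<'E'
from h import *
look();circ(20)
E
```

```text
dial [7.31 7.59 7.58] spoke 1.8
phi -83.0 r 0.0746 z 0.0463 t 18.9 F [-1.4  0.5 -2.4]
0.0 0.2 0.0 0 0 0 255; 0.2 0.6 0.0 0 0 0 255; 0.5 1.1 0.0 0 0 0 255; 0.8 1.5 0.0 0 0 0 255; 1.1 1.9 0.0 0 0 0 255; 1.3 2.2 0.0 0 0 0 255; 1.3 2.2 0.0 0 0 0 255; 1.3 2.2 0.0 0 0 0 255;
```

>>> carry_out --plan "0 0.2 0 0 0 0 255; 0.2 0.6 0 0 0 0 255; 0.5 1.1 0 0 0 0 255; 0.8 1.5 0 0 0 0 255; 1.1 1.9 0 0 0 0 255; 1.3 2.2 0 0 0 0 255; 1.3 2.2 0 0 0 0 255; 1.3 2.2 0 0 0 0 255"

```text
time: 19.7
ee_pos: [0.6029, -0.0882, 0.0461]
tool_rot: [0.794, 0.608, -0.0, -0.0]
contact_force: [-3.2, -0.6, -2.8]
opening: -0.001
gripper_force: 1.5
```

```bash
python3 - <<'E'
from h import *
look();circ(20)
E
```

```text
dial [8.46 8.75 8.93] spoke 21.8
phi -63.4 r 0.0752 z 0.0463 t 19.85 F [-2.8 -1.3 -2.9]
0.2 0.1 0.0 0 0 0 255; 0.5 0.5 0.0 0 0 0 255; 0.9 0.8 0.0 0 0 0 255; 1.3 1.1 0.0 0 0 0 255; 1.7 1.4 0.0 0 0 0 255; 2.1 1.6 0.0 0 0 0 255; 2.1 1.6 0.0 0 0 0 255; 2.1 1.6 0.0 0 0 0 255;
```

>>> carry_out --plan "0.2 0.1 0 0 0 0 255; 0.5 0.5 0 0 0 0 255; 0.9 0.8 0 0 0 0 255; 1.3 1.1 0 0 0 0 255; 1.7 1.4 0 0 0 0 255; 2.1 1.6 0 0 0 0 255; 2.1 1.6 0 0 0 0 255; 2.1 1.6 0 0 0 0 255"

```text
time: 20.65
ee_pos: [0.6249, -0.072, 0.0466]
tool_rot: [0.794, 0.608, 0.001, 0.0]
contact_force: [-1.6, -0.3, -0.4]
opening: -0.002
gripper_force: 0.8
```

```bash
python3 - <<'E'
from h import *
look(5);circ(20)
E
```

```text
dial [7.79 8.13 8.3  8.3  8.3 ] spoke 44.3
phi -42.7 r 0.0752 z 0.0467 t 20.9 F [-0.3 -0.8 -0.8]
0.2 0.1 0.1 0 0 0 255; 0.6 0.3 0.1 0 0 0 255; 1.1 0.4 0.1 0 0 0 255; 1.6 0.6 0.1 0 0 0 255; 2.1 0.7 0.1 0 0 0 255; 2.5 0.8 0.1 0 0 0 255; 2.5 0.8 0.1 0 0 0 255; 2.5 0.8 0.1 0 0 0 255;
```

```bash
cat >> h.py <<'E'
def circ2(d1,d2=None,d3=None,r=.075):
    s=arm.state();p=s['ee_pos'];a0=np.arctan2(p[1]-AX[1],p[0]-AX[0]);ri=R.from_quat(s['tool_rot']).inv()
    print('phi',np.degrees(a0).round(1),'r',np.hypot(*(p[:2]-AX)).round(4),'z',p[2].round(4),'t',round(float(s['time']),2),'F',np.round(s['contact_force'],1))
    p=p.copy()
    for dd in(d1,d2,d3):
        if dd is None: break
        for fr in(.06,.2,.36,.53,.7,.87,1,1):
            a=a0+np.radians(dd)*fr;q=np.array([AX[0]+r*np.cos(a),AX[1]+r*np.sin(a),p[2]])
            d=ri.apply(q-p)*100
            print('%.1f %.1f 0 0 0 0 255;'%tuple(d[:2]),end=' ')
        print();p=q;a0=a
E
python3 - <<'E'
from h import *
circ2(27,27,27)
E
```

```text
phi -42.7 r 0.0752 z 0.0467 t 20.9 F [-0.3 -0.8 -0.8]
0.2 0.1 0 0 0 0 255; 0.7 0.3 0 0 0 0 255; 1.2 0.5 0 0 0 0 255; 1.8 0.6 0 0 0 0 255; 2.4 0.7 0 0 0 0 255; 2.9 0.8 0 0 0 0 255; 3.4 0.8 0 0 0 0 255; 3.4 0.8 0 0 0 0 255; 
0.2 -0.0 0 0 0 0 255; 0.7 -0.0 0 0 0 0 255; 1.3 -0.1 0 0 0 0 255; 1.9 -0.2 0 0 0 0 255; 2.4 -0.4 0 0 0 0 255; 3.0 -0.6 0 0 0 0 255; 3.4 -0.8 0 0 0 0 255; 3.4 -0.8 0 0 0 0 255; 
0.2 -0.1 0 0 0 0 255; 0.6 -0.3 0 0 0 0 255; 1.1 -0.7 0 0 0 0 255; 1.6 -1.0 0 0 0 0 255; 2.0 -1.4 0 0 0 0 255; 2.4 -1.9 0 0 0 0 255; 2.7 -2.2 0 0 0 0 255; 2.7 -2.2 0 0 0 0 255;
```

>>> carry_out --plan "0.2 0.1 0 0 0 0 255; 0.7 0.3 0 0 0 0 255; 1.2 0.5 0 0 0 0 255; 1.8 0.6 0 0 0 0 255; 2.4 0.7 0 0 0 0 255; 2.9 0.8 0 0 0 0 255; 3.4 0.8 0 0 0 0 255; 3.4 0.8 0 0 0 0 255"

```text
time: 21.7
ee_pos: [0.6409, -0.041, 0.0464]
tool_rot: [0.794, 0.608, 0.0, -0.0]
contact_force: [-0.6, -0.7, 0.2]
opening: 0.001
gripper_force: 0.5
```

>>> carry_out --plan "0.2 0 0 0 0 0 255; 0.7 0 0 0 0 0 255; 1.3 -0.1 0 0 0 0 255; 1.9 -0.2 0 0 0 0 255; 2.4 -0.4 0 0 0 0 255; 3 -0.6 0 0 0 0 255; 3.4 -0.8 0 0 0 0 255; 3.4 -0.8 0 0 0 0 255"

```text
time: 22.5
ee_pos: [0.6423, -0.0058, 0.0466]
tool_rot: [0.794, 0.608, 0.001, -0.0]
contact_force: [-0.8, -0.3, -0.1]
opening: 0.003
gripper_force: 0.0
```

```bash
python3 - <<'E'
from h import *
look();circ2(27,27,27)
E
```

```text
dial [5.1  5.08 5.07] spoke 26.5
phi 11.7 r 0.0745 z 0.0466 t 22.65 F [ 0.2 -0.   0.6]
0.2 -0.1 0 0 0 0 255; 0.6 -0.3 0 0 0 0 255; 1.1 -0.6 0 0 0 0 255; 1.6 -1.0 0 0 0 0 255; 2.0 -1.4 0 0 0 0 255; 2.4 -1.9 0 0 0 0 255; 2.7 -2.2 0 0 0 0 255; 2.7 -2.2 0 0 0 0 255; 
0.1 -0.2 0 0 0 0 255; 0.4 -0.6 0 0 0 0 255; 0.7 -1.1 0 0 0 0 255; 0.9 -1.6 0 0 0 0 255; 1.1 -2.2 0 0 0 0 255; 1.3 -2.8 0 0 0 0 255; 1.3 -3.2 0 0 0 0 255; 1.3 -3.2 0 0 0 0 255; 
0.0 -0.2 0 0 0 0 255; 0.1 -0.7 0 0 0 0 255; 0.1 -1.3 0 0 0 0 255; 0.1 -1.9 0 0 0 0 255; -0.0 -2.5 0 0 0 0 255; -0.1 -3.1 0 0 0 0 255; -0.3 -3.5 0 0 0 0 255; -0.3 -3.5 0 0 0 0 255;
```

>>> carry_out --plan "0.2 -0.1 0 0 0 0 255; 0.6 -0.3 0 0 0 0 255; 1.1 -0.6 0 0 0 0 255; 1.6 -1 0 0 0 0 255; 2 -1.4 0 0 0 0 255; 2.4 -1.9 0 0 0 0 255; 2.7 -2.2 0 0 0 0 255; 2.7 -2.2 0 0 0 0 255"

```text
time: 23.45
ee_pos: [0.6277, 0.0259, 0.0465]
tool_rot: [0.794, 0.608, 0.0, -0.0]
contact_force: [0.5, -0.7, 0.5]
opening: 0.001
gripper_force: 0.0
```

>>> carry_out --plan "0.1 -0.2 0 0 0 0 255; 0.4 -0.6 0 0 0 0 255; 0.7 -1.1 0 0 0 0 255; 0.9 -1.6 0 0 0 0 255; 1.1 -2.2 0 0 0 0 255; 1.3 -2.8 0 0 0 0 255; 1.3 -3.2 0 0 0 0 255; 1.3 -3.2 0 0 0 0 255"

```text
time: 24.25
ee_pos: [0.6006, 0.0466, 0.0467]
tool_rot: [0.794, 0.608, 0.001, 0.0]
contact_force: [1.1, -1.3, 1.0]
opening: 0.001
gripper_force: 1.0
```

```bash
python3 - <<'E'
from h import *
look();circ2(27,27,27)
E
```

```text
dial [5.17 5.17 5.17] spoke 9.0
phi 65.4 r 0.0744 z 0.0466 t 24.4 F [ 1.3 -0.2  2.6]
0.1 -0.2 0 0 0 0 255; 0.1 -0.7 0 0 0 0 255; 0.2 -1.3 0 0 0 0 255; 0.1 -1.9 0 0 0 0 255; 0.1 -2.5 0 0 0 0 255; -0.1 -3.0 0 0 0 0 255; -0.2 -3.5 0 0 0 0 255; -0.2 -3.5 0 0 0 0 255; 
-0.1 -0.2 0 0 0 0 255; -0.2 -0.7 0 0 0 0 255; -0.5 -1.2 0 0 0 0 255; -0.8 -1.7 0 0 0 0 255; -1.1 -2.2 0 0 0 0 255; -1.5 -2.7 0 0 0 0 255; -1.8 -3.0 0 0 0 0 255; -1.8 -3.0 0 0 0 0 255; 
-0.2 -0.1 0 0 0 0 255; -0.5 -0.5 0 0 0 0 255; -1.0 -0.8 0 0 0 0 255; -1.5 -1.2 0 0 0 0 255; -2.0 -1.4 0 0 0 0 255; -2.5 -1.7 0 0 0 0 255; -3.0 -1.9 0 0 0 0 255; -3.0 -1.9 0 0 0 0 255;
```

>>> carry_out --plan "0.1 -0.2 0 0 0 0 255; 0.1 -0.7 0 0 0 0 255; 0.2 -1.3 0 0 0 0 255; 0.1 -1.9 0 0 0 0 255; 0.1 -2.5 0 0 0 0 255; -0.1 -3 0 0 0 0 255; -0.2 -3.5 0 0 0 0 255; -0.2 -3.5 0 0 0 0 255"

```text
time: 25.2
ee_pos: [0.5657, 0.0538, 0.0464]
tool_rot: [0.794, 0.608, 0.0, -0.0]
contact_force: [1.7, -0.1, 1.0]
opening: -0.003
gripper_force: 0.6
```

>>> carry_out --plan "-0.1 -0.2 0 0 0 0 255; -0.2 -0.7 0 0 0 0 255; -0.5 -1.2 0 0 0 0 255; -0.8 -1.7 0 0 0 0 255; -1.1 -2.2 0 0 0 0 255; -1.5 -2.7 0 0 0 0 255; -1.8 -3 0 0 0 0 255; -1.8 -3 0 0 0 0 255"

```text
time: 26.0
ee_pos: [0.5326, 0.0443, 0.0466]
tool_rot: [0.794, 0.608, 0.001, 0.0]
contact_force: [3.2, 0.0, 1.7]
opening: -0.001
gripper_force: 1.2
```

```bash
python3 - <<'E'
from h import *
look();circ2(22,22,22)
E
```

```text
dial [5.15 5.24 5.25] spoke 63.0
phi 119.7 r 0.0752 z 0.0463 t 26.15 F [3.4 1.  1.6]
-0.1 -0.1 0 0 0 0 255; -0.4 -0.4 0 0 0 0 255; -0.8 -0.7 0 0 0 0 255; -1.2 -1.0 0 0 0 0 255; -1.6 -1.2 0 0 0 0 255; -2.0 -1.4 0 0 0 0 255; -2.4 -1.6 0 0 0 0 255; -2.4 -1.6 0 0 0 0 255; 
-0.2 -0.1 0 0 0 0 255; -0.5 -0.2 0 0 0 0 255; -1.0 -0.3 0 0 0 0 255; -1.5 -0.5 0 0 0 0 255; -1.9 -0.5 0 0 0 0 255; -2.4 -0.6 0 0 0 0 255; -2.8 -0.6 0 0 0 0 255; -2.8 -0.6 0 0 0 0 255; 
-0.2 -0.0 0 0 0 0 255; -0.6 0.0 0 0 0 0 255; -1.0 0.1 0 0 0 0 255; -1.5 0.1 0 0 0 0 255; -2.0 0.2 0 0 0 0 255; -2.5 0.4 0 0 0 0 255; -2.8 0.5 0 0 0 0 255; -2.8 0.5 0 0 0 0 255;
```

>>> carry_out --plan "-0.1 -0.1 0 0 0 0 255; -0.4 -0.4 0 0 0 0 255; -0.8 -0.7 0 0 0 0 255; -1.2 -1 0 0 0 0 255; -1.6 -1.2 0 0 0 0 255; -2 -1.4 0 0 0 0 255; -2.4 -1.6 0 0 0 0 255; -2.4 -1.6 0 0 0 0 255"

```text
time: 26.95
ee_pos: [0.5102, 0.0251, 0.0462]
tool_rot: [0.794, 0.608, 0.0, -0.0]
contact_force: [1.8, 1.2, 2.1]
opening: 0.002
gripper_force: 1.2
```

>>> carry_out --plan "-0.2 -0.1 0 0 0 0 255; -0.5 -0.2 0 0 0 0 255; -1 -0.3 0 0 0 0 255; -1.5 -0.5 0 0 0 0 255; -1.9 -0.5 0 0 0 0 255; -2.4 -0.6 0 0 0 0 255; -2.8 -0.6 0 0 0 0 255; -2.8 -0.6 0 0 0 0 255"

```text
time: 27.75
ee_pos: [0.4968, -0.0003, 0.0461]
tool_rot: [0.794, 0.608, -0.0, -0.0]
contact_force: [-0.5, 1.2, -0.4]
opening: -0.001
gripper_force: 0.5
```

```bash
python3 - <<'E'
from h import *
look(5);circ2(22,22,22)
E
```

```text
dial [7.13 7.12 7.12 7.12 7.12] spoke 36.8
phi 164.3 r 0.0758 z 0.0458 t 28.0 F [-0.5  0.7 -0. ]
-0.2 0.1 0 0 0 0 255; -0.6 0.1 0 0 0 0 255; -1.0 0.1 0 0 0 0 255; -1.5 0.2 0 0 0 0 255; -2.0 0.3 0 0 0 0 255; -2.5 0.5 0 0 0 0 255; -2.8 0.6 0 0 0 0 255; -2.8 0.6 0 0 0 0 255; 
-0.2 0.1 0 0 0 0 255; -0.5 0.2 0 0 0 0 255; -0.9 0.4 0 0 0 0 255; -1.4 0.7 0 0 0 0 255; -1.8 1.0 0 0 0 0 255; -2.1 1.3 0 0 0 0 255; -2.4 1.5 0 0 0 0 255; -2.4 1.5 0 0 0 0 255; 
-0.1 0.1 0 0 0 0 255; -0.4 0.4 0 0 0 0 255; -0.7 0.8 0 0 0 0 255; -1.0 1.2 0 0 0 0 255; -1.3 1.6 0 0 0 0 255; -1.5 2.0 0 0 0 0 255; -1.7 2.3 0 0 0 0 255; -1.7 2.3 0 0 0 0 255;
```

>>> carry_out --plan "-0.2 0.1 0 0 0 0 255; -0.6 0.1 0 0 0 0 255; -1 0.1 0 0 0 0 255; -1.5 0.2 0 0 0 0 255; -2 0.3 0 0 0 0 255; -2.5 0.5 0 0 0 0 255; -2.8 0.6 0 0 0 0 255; -2.8 0.6 0 0 0 0 255"

```text
time: 28.8
ee_pos: [0.4959, -0.0292, 0.0462]
tool_rot: [0.794, 0.608, -0.0, 0.0]
contact_force: [-0.0, 0.7, 0.7]
opening: -0.0
gripper_force: 0.0
```

>>> carry_out --plan "-0.2 0.1 0 0 0 0 255; -0.5 0.2 0 0 0 0 255; -0.9 0.4 0 0 0 0 255; -1.4 0.7 0 0 0 0 255; -1.8 1 0 0 0 0 255; -2.1 1.3 0 0 0 0 255; -2.4 1.5 0 0 0 0 255; -2.4 1.5 0 0 0 0 255"

```text
time: 29.6
ee_pos: [0.5038, -0.0563, 0.046]
tool_rot: [0.794, 0.608, -0.0, -0.0]
contact_force: [-0.8, 1.6, -0.2]
opening: -0.0
gripper_force: 0.6
```

>>> carry_out --plan "-0.1 0.1 0 0 0 0 255; -0.4 0.4 0 0 0 0 255; -0.7 0.8 0 0 0 0 255; -1 1.2 0 0 0 0 255; -1.3 1.6 0 0 0 0 255; -1.5 2 0 0 0 0 255; -1.7 2.3 0 0 0 0 255; -1.7 2.3 0 0 0 0 255"

```text
time: 30.4
ee_pos: [0.522, -0.0792, 0.0462]
tool_rot: [0.794, 0.608, -0.001, 0.001]
contact_force: [-0.1, -0.2, 0.4]
opening: 0.003
gripper_force: 0.2
```

```bash
python3 - <<'E'
from h import *
look();circ2(22,22,19)
E
```

```text
dial [5.16 5.16 5.17] spoke 31.9
phi -129.2 r 0.0749 z 0.0464 t 30.55 F [0.2 0.2 0.6]
-0.1 0.2 0 0 0 0 255; -0.2 0.5 0 0 0 0 255; -0.4 1.0 0 0 0 0 255; -0.5 1.4 0 0 0 0 255; -0.6 1.9 0 0 0 0 255; -0.6 2.4 0 0 0 0 255; -0.7 2.8 0 0 0 0 255; -0.7 2.8 0 0 0 0 255; 
-0.0 0.2 0 0 0 0 255; 0.0 0.6 0 0 0 0 255; 0.0 1.0 0 0 0 0 255; 0.1 1.5 0 0 0 0 255; 0.2 2.0 0 0 0 0 255; 0.3 2.5 0 0 0 0 255; 0.4 2.8 0 0 0 0 255; 0.4 2.8 0 0 0 0 255; 
0.1 0.1 0 0 0 0 255; 0.2 0.5 0 0 0 0 255; 0.4 0.8 0 0 0 0 255; 0.6 1.2 0 0 0 0 255; 0.8 1.6 0 0 0 0 255; 1.0 1.9 0 0 0 0 255; 1.2 2.2 0 0 0 0 255; 1.2 2.2 0 0 0 0 255;
```

>>> carry_out --plan "-0.1 0.2 0 0 0 0 255; -0.2 0.5 0 0 0 0 255; -0.4 1 0 0 0 0 255; -0.5 1.4 0 0 0 0 255; -0.6 1.9 0 0 0 0 255; -0.6 2.4 0 0 0 0 255; -0.7 2.8 0 0 0 0 255; -0.7 2.8 0 0 0 0 255"

```text
time: 31.35
ee_pos: [0.5471, -0.0928, 0.0459]
tool_rot: [0.794, 0.608, -0.0, -0.0]
contact_force: [-0.9, 0.6, 0.5]
opening: -0.002
gripper_force: 0.6
```

>>> carry_out --plan "0 0.2 0 0 0 0 255; 0 0.6 0 0 0 0 255; 0 1 0 0 0 0 255; 0.1 1.5 0 0 0 0 255; 0.2 2 0 0 0 0 255; 0.3 2.5 0 0 0 0 255; 0.4 2.8 0 0 0 0 255; 0.4 2.8 0 0 0 0 255"

```text
time: 32.15
ee_pos: [0.575, -0.0962, 0.0459]
tool_rot: [0.794, 0.608, -0.001, -0.0]
contact_force: [-2.9, 1.0, -1.7]
opening: -0.002
gripper_force: 1.0
```

>>> carry_out --plan "0.1 0.1 0 0 0 0 255; 0.2 0.5 0 0 0 0 255; 0.4 0.8 0 0 0 0 255; 0.6 1.2 0 0 0 0 255; 0.8 1.6 0 0 0 0 255; 1 1.9 0 0 0 0 255; 1.2 2.2 0 0 0 0 255; 1.2 2.2 0 0 0 0 255"

```text
time: 32.95
ee_pos: [0.599, -0.0903, 0.046]
tool_rot: [0.794, 0.608, -0.001, -0.0]
contact_force: [-3.2, 0.8, -1.0]
opening: 0.001
gripper_force: 1.3
```

```bash
python3 - <<'E'
from h import *
look(8);circ2(5,5)
E
```

```text
dial [8.73 8.82 8.82 8.82 8.82 8.82 8.82 8.82] spoke 19.0
phi -66.6 r 0.0756 z 0.0463 t 33.35 F [-3.1 -0.2 -2. ]
0.1 -0.0 0 0 0 0 255; 0.1 0.1 0 0 0 0 255; 0.2 0.1 0 0 0 0 255; 0.3 0.2 0 0 0 0 255; 0.3 0.3 0 0 0 0 255; 0.4 0.4 0 0 0 0 255; 0.5 0.5 0 0 0 0 255; 0.5 0.5 0 0 0 0 255; 
0.0 0.0 0 0 0 0 255; 0.1 0.1 0 0 0 0 255; 0.2 0.2 0 0 0 0 255; 0.2 0.2 0 0 0 0 255; 0.3 0.3 0 0 0 0 255; 0.4 0.4 0 0 0 0 255; 0.5 0.5 0 0 0 0 255; 0.5 0.5 0 0 0 0 255;
```

Fit puts the peak about 10° further on.

>>> carry_out --plan "0.1 0.1 0 0 0 0 255; 0.3 0.2 0 0 0 0 255; 0.5 0.4 0 0 0 0 255; 0.7 0.6 0 0 0 0 255; 0.9 0.8 0 0 0 0 255; 1 0.9 0 0 0 0 255; 1 0.9 0 0 0 0 255; 1 0.9 0 0 0 0 255"

```text
time: 34.15
ee_pos: [0.6111, -0.0828, 0.0464]
tool_rot: [0.794, 0.608, 0.0, 0.0]
contact_force: [-2.4, -1.3, -1.7]
opening: 0.001
gripper_force: 1.2
```

```bash
python3 - <<'E'
from h import *
look(5);circ2(-10)
E
```

```text
dial [9.16 9.16 9.16 9.16 9.15] spoke 28.8
phi -56.1 r 0.0746 z 0.0465 t 34.4 F [-1.6  0.5 -0.4]
-0.1 -0.0 0 0 0 0 255; -0.2 -0.1 0 0 0 0 255; -0.4 -0.3 0 0 0 0 255; -0.5 -0.4 0 0 0 0 255; -0.7 -0.6 0 0 0 0 255; -0.8 -0.8 0 0 0 0 255; -0.9 -0.9 0 0 0 0 255; -0.9 -0.9 0 0 0 0 255;
```

The dial reads 9.16 mm, i.e. base + 4.0. Backing off and lifting clear.

>>> carry_out --plan "-0.2 -0.1 0 0 0 0 255; -0.5 -0.4 0 0 0 0 255; -0.8 -0.8 0 0 0 0 255; -1.1 -1.1 0 0 0 0 255; -1.1 -1.1 0 0 0 0 255; -1.1 -1.1 0 0 0 0 255; -1.1 -1.1 -1 0 0 0 255; -1.1 -1.1 -2.5 0 0 0 255"

```text
time: 35.2
ee_pos: [0.5968, -0.0905, 0.0712]
tool_rot: [0.794, 0.608, -0.001, -0.001]
contact_force: [0.6, 0.2, 0.5]
opening: 0.004
gripper_force: 0.0
```

>>> carry_out --plan "0 0 -2 0 0 0 255; 0 0 -4 0 0 0 255; 0 0 -6 0 0 0 255; 0 0 -8 0 0 0 255; 0 0 -10 0 0 0 255; 0 0 -12 0 0 0 255; 0 0 -12 0 0 0 255; 0 0 -12 0 0 0 255"

```text
time: 36.0
ee_pos: [0.5977, -0.0906, 0.1918]
tool_rot: [0.794, 0.608, 0.0, 0.0]
contact_force: [0.2, 0.0, -0.8]
opening: -0.0
gripper_force: 0.0
```

```bash
python3 - <<'E'
from h import *
look(5);print(arm.state()['ee_pos'])
E
```

```text
dial [9.16 9.16 9.16 9.16 9.16] spoke 29.3
[ 0.59684287 -0.09054867  0.19021867]
```

```bash
python3 -c "
from station import arm
print(arm.hand_in())"
```

```text
the job is handed in; nothing more can be done
None
```

I handed the job in at about 36 s: the wheel turned a little over one and a half times, and the rim's highest spot now stands under the plunger. The dial reads a steady 9.16 mm, about 4.0 mm above the true rim, the arm is clear of everything, and I did no final picture check that the bystanders stayed put. `hand_in()` returned no verdict.

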